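# Stand the short run capacitor in its clamp ring

### The arm

A 6-joint arm with a two-finger parallel gripper is mounted at the origin on the work surface; the furniture and walls round the work are solid. World frame = base frame: x ahead of the robot, y to its left, z up, the work surface at z = 0. Lengths are in m, angles in rad, forces in N, time in s.
With the tool pointing down it reaches from about 0.275 to 0.825 m from the base axis. Payload 4.9 kg.
Tool frame: the origin (TCP) lies midway between the tips of the shut fingers; the grasp point (between the pads) lies 19 mm behind it (robot.pinch_z is the distance from the TCP to the grasp point, in m); z points along the fingers, y is the direction in which the jaws open and shut (so a half turn about z gives the same grasp; the last joint's range is limited). The gripper opens to 85 mm and grips with 20 to 120 N. Pads are 22 mm wide; open, the fingers measure 114 mm over their backs; the gripper's body (76 mm by 85 mm) begins 54 mm behind the grasp point. The pads swing forward as they close: fully open they stand 13 mm farther back than shut.
Start: joints at [0.974, 0.326, -0.193, 1.052, 0, 1.437], TCP at [0.246, 0.492, 0.231] pointing down, gripper open.
Joint ranges: [-2.65, 2.65], [-0.97, 1.79], [-1.3, 1.35], [-1.93, 2.1], [-1.47, 1.37], [-3.14, 3.14]. Speed limits (rad/s): [2.57, 2.57, 3.14, 3.14, 3.14, 3.14].

### API

Orientations are given as a unit quaternion [x, y, z, w].
In Python, from cell import robot, cams, job gives the robot as it stands. The module is installed in compiled form; this text tells all that it offers.
- The arm moves only by the tool carry_out, never from a script. Its argument "deltas" is a list of rows, each a list of 7 numbers: the shift along the world's x, y, z in cm, then the turn, a rotation vector about the world's x, y, z in rad, then the closure, from 0 (fully open) to 1 (shut). In form: [[dx, dy, dz, wx, wy, wz, gripper], ...]. A call has 1 to 8 rows; each row shifts and turns the commanded pose from where the row before left it; what a row does not reach is not made up. A row lasts 1/10 s, in which the tool goes at most 50 mm and 8.59 degrees, less where a joint would pass 70% of its speed; a pose out of reach is approached as far as the arm can. A call is refused whole if a number of a shift passes 5 or a number of a turn 0.15, either way. A call with a gripper value outside its range is refused whole. The fingers move at their own pace and stop on an object; the grip force is fixed at half the most. Time passes only in rows, so rows that do not move let the fingers close. It gives the time, the measured TCP pose, the force and the opening at its end, in the units of the state.
- robot.state(): the state, without advancing time (a new reading comes with each control period).
- cams.camera(name): name is "side" or "top"; returns the picture (420x560x3 uint8, red, green, blue); there is no depth.
- cams.get_calibration(name): a dict with "camera_matrix" (3x3 intrinsics, pixels), "world_to_cam" (4x4, takes a point from world to camera coordinates). Camera axes: x right, y down, z forward; pixel columns grow to the right and rows downward; lengths in m; the calibration is good to about 2 mm. A picture is of the moment at which its call begins. get_calibration takes no time and is no camera call.
- job.sign_off(): hands the job in, once; it reports no verdict.
The state is a dict: "clock": time; "joints": joint angles; "joint_velocities": joint speeds; "joint_efforts": joint torques, N m; "eef_pos": TCP position; "eef_rot": TCP orientation; "ft_force": force on the tool from outside, world axes, zero at the start; "ft_torque": the same for the moment, N m; "gripper_width": opening from 0.0 (shut) to 1.0 (fully open).
Only numpy, scipy, OpenCV 4.12 (cv2) and the standard library are available. Lean on these libraries where they do the work, as an engineer would, in place of code of your own. Each camera call takes 0.05 s, during which the arm holds its last target.

### The job

Take the short motor-run capacitor, the smallest of the three white cans, and set it upright, terminals up, on the floor of the empty one of the two small clamp-ring holders that stand inside the big wire hoop; lower it in rather than dropping it, and let go. Leave the two tall capacitors as they are, the loose one standing and the other in its holder.

Things in the scene. Friction and masses are not known exactly. Their poses are not given: they have to be found in the camera images.
- short_capacitor_center (a point): The capacitor to move: a white can standing on the bench, 35 mm across, 66 mm high with its two blade terminals (can alone 58 mm), 70 to 110 g, the smallest of the three. The point lies on its axis, 33 mm above its underside; z points up through the terminals. Grip it across the can here or a little higher, so that the fingers stay above the ring.
- empty_holder_seat (a point): The empty one of two equal holders fixed to the bench: metal foot plate 70 x 84 x 3 mm with a plain ring on it, bore 50 mm (56 mm at the mouth, 62 mm over the lip), top 18 mm above the bench; two low clamp ears on its own +y side reach 41 mm out. The point is the centre of the ring's floor, 3 mm above the bench, 15 mm below the ring's top; z up.
- tall_capacitor_center (a point): Bystander: a tall white capacitor standing loose on the bench, 39 mm across, 80 mm high with terminals. The point lies on its axis 40 mm above its underside; z points up. Both loose-standing capacitors are outside, and both holders inside, a fixed wire hoop 41 mm high and 610 mm across that lies on the bench: carry over it.
- seated_capacitor_center (a point): Bystander: an equal tall white capacitor, 39 x 80 mm, loose but already standing in the other holder. The point lies on its axis 40 mm above its underside; z points up.
Mind the look-alikes: they are no part of the job. Leave any turquoise look-alike of the part that bears short_capacitor_center alone. What is shaped like the part that bears seated_capacitor_center but brown is not meant.

How it is judged:
At the end, for the whole second after the job is handed in: The short capacitor stands at rest in the empty ring: within 12 mm of its axis, underside within 6 mm of the floor's height, terminals up, within 10 degrees of upright. The tall ones are upright within 10 degrees, the seated one within 20 mm and the loose one within 30 mm of their starts (horizontal distance between short_capacitor_center and empty_holder_seat below 0.012 m and z of short_capacitor_center in the frame of empty_holder_seat between 0.027 and 0.039 m and angle between each of short_capacitor_center, seated_capacitor_center, tall_capacitor_center's own z axis and vertical below 0.17 rad and linear speed of short_capacitor below 0.03 m/s and horizontal distance between seated_capacitor_center and short_capacitor_center above 0.05 m and distance of seated_capacitor_center from where it was at the start of the episode below 0.02 m and distance of tall_capacitor_center from where it was at the start of the episode below 0.03 m); the robot touches nothing.
It fails at once if a tall capacitor is knocked over (more than 30 degrees) (angle between any of tall_capacitor_center, seated_capacitor_center's own z axis and vertical above 0.52 rad).
It fails at once if the short capacitor is dropped into the ring (moves faster than 0.8 m/s within 30 mm of the ring's axis, less than 80 mm above its floor) (horizontal distance between short_capacitor_center and empty_holder_seat below 0.03 m and z of short_capacitor_center in the frame of empty_holder_seat below 0.08 m and linear speed of short_capacitor above 0.8 m/s).
It also fails if it takes over 35 s, if anything falls off the work surface, if the arm or the gripper's body presses on something with over 40 N, if the wrist force passes 120 N, or if a joint passes its speed limit or range.

## Working session

There is one attempt and no reset: what is moved stays moved. The work goes in short steps, Python scripts to look and compute and a tool call to move; the robot and the scene stay as the last step left them, time stands still between calls to the robot, and variables do not carry over. Pictures are saved under pics/ and viewed, and the job is handed in when it is done.

Besides the shell and the picture viewer there is one more tool, called by a JSON object that holds its "name" and its "arguments". carry_out: Moves the arm, as the interface text tells. Its arguments: {"type":"object","properties":{"deltas":{"type":"array","items":{"type":"array","items":{"type":"number"}}}},"required":["deltas"]}

```bash
mkdir -p pics
python3 - <<'E'
from cell import robot,cams
import cv2,pickle
for n in("side","top"):
    im=cams.camera(n); cv2.imwrite(f"pics/{n}0.png",im[:,:,::-1]); c=cams.get_calibration(n); pickle.dump(c,open(n+".pkl","wb"));print(c)
print(robot.state()); print(robot.pinch_z)
E
```

```text
{'camera_matrix': array([[537.719428  ,   0.        , 281.04921221],
       [  0.        , 537.719428  , 202.14069891],
       [  0.        ,   0.        ,   1.        ]]), 'world_to_cam': array([[-0.82518318, -0.56485574, -0.00327292,  0.46014501],
       [-0.2043467 ,  0.30391653, -0.93052521,  0.1704304 ],
       [ 0.52660721, -0.76718494, -0.36621321,  0.95492421],
       [ 0.        ,  0.        ,  0.        ,  1.        ]])}
{'camera_matrix': array([[440.06593568,   0.        , 279.25141884],
       [  0.        , 440.06593568, 213.29067555],
       [  0.        ,   0.        ,   1.        ]]), 'world_to_cam': array([[ 0.02299552, -0.9996845 ,  0.01010468, -0.00835117],
       [-0.98428747, -0.024409  , -0.17487816,  0.51654585],
       [ 0.17506963, -0.00592449, -0.98453823,  1.03221222],
       [ 0.        ,  0.        ,  0.        ,  1.        ]])}
{'clock': 0.1, 'joints': array([ 9.73785450e-01,  3.26890964e-01, -1.93483276e-01,  1.05197516e+00,
        7.80868430e-06,  1.43657582e+00]), 'joint_velocities': array([ 0.00038495, -0.00030527,  0.00279054,  0.00017817,  0.000425  ,
        0.00097303]), 'joint_efforts': array([ 9.64729115e-04, -4.44239223e+01,  2.63037372e+01,  7.88927078e-03,
       -1.01405531e-04,  6.56645341e-06]), 'eef_pos': array([0.24525332, 0.49172006, 0.23056881]), 'eef_rot': array([ 2.29335678e-01,  9.73347083e-01, -7.23814760e-04, -2.81277094e-04]), 'ft_force': array([-0.14583424, -0.53122071, -1.02515276]), 'ft_torque': array([-0.01684767,  0.00176004,  0.04145811]), 'gripper_width': 0.9994397371132253}
0.0187
```

View pics/side0.png

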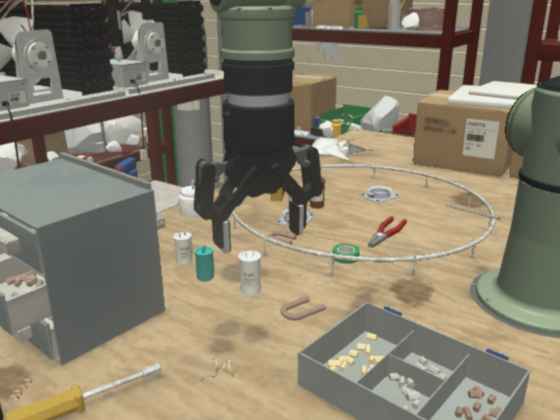

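View pics/top0.png

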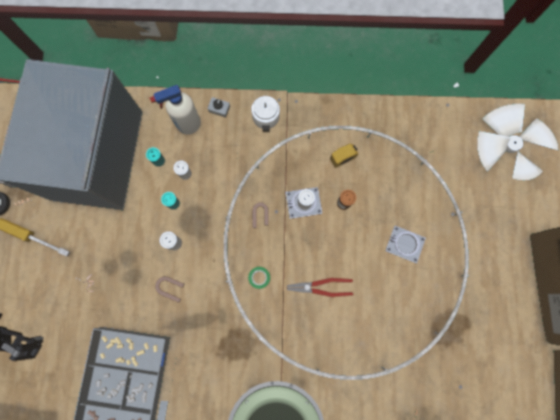

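Run:
```python
import cv2,numpy as np
s=cv2.imread("pics/side0.png");t=cv2.imread("pics/top0.png")
a=cv2.resize(s[215:305,155:275],(800,600),interpolation=cv2.INTER_CUBIC)
cv2.imwrite("pics/a.png",a)  # 6.667
cv2.imwrite("pics/b.png",cv2.resize(t[140:260,130:230],(500,600),interpolation=cv2.INTER_CUBIC)) #5x
h=np.hstack([cv2.resize(t[215:275,375:435],(400,400),interpolation=cv2.INTER_CUBIC),cv2.resize(s[165:225,350:410],(400,400),interpolation=cv2.INTER_CUBIC)])
cv2.imwrite("pics/c.png",h)
```

```text
(no output)
```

View pics/a.png

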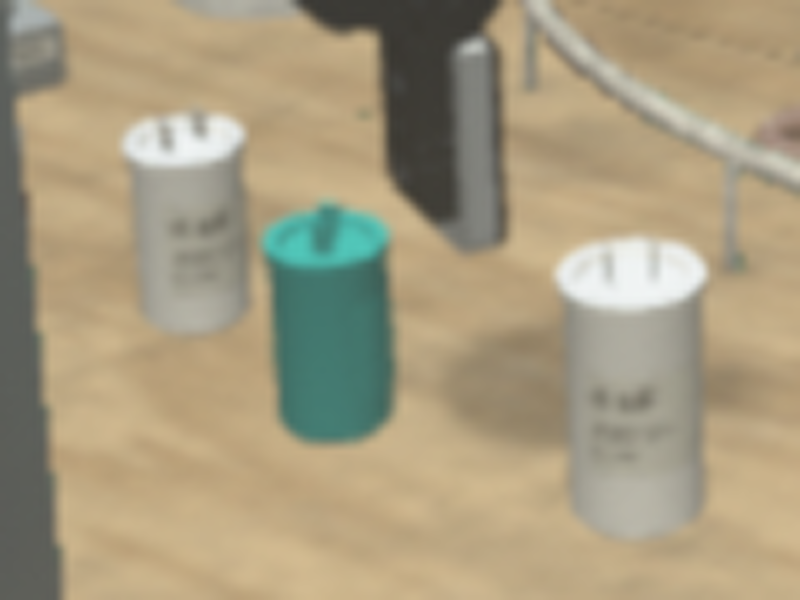

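View pics/b.png

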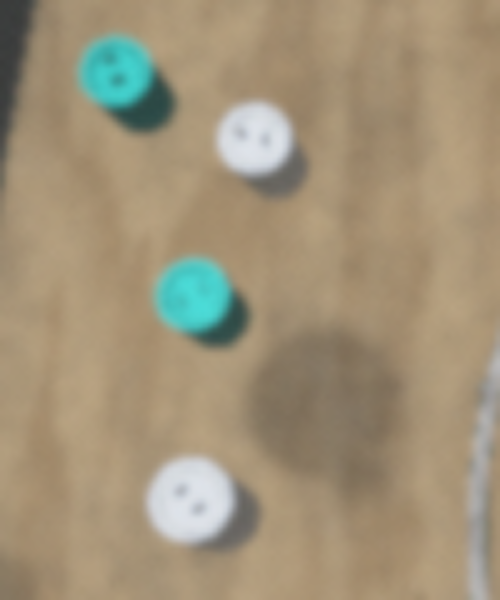

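View pics/c.png

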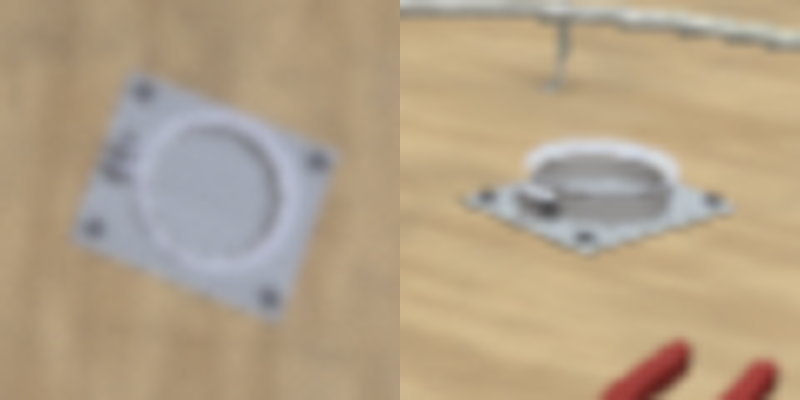

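```bash
cat > h.py <<'E'
import numpy as np,pickle,cv2
C={n:pickle.load(open(f"{n}.pkl","rb")) for n in("side","top")}
P={n:c["camera_matrix"]@c["world_to_cam"][:3] for n,c in C.items()}
def tri(s,t):
    X=cv2.triangulatePoints(P["side"],P["top"],np.array(s,float).reshape(2,1),np.array(t,float).reshape(2,1))[:,0]; X=X[:3]/X[3]
    return X,[np.round(proj(n,X)-p,1) for n,p in(("side",s),("top",t))]
def proj(n,X):
    q=P[n]@np.r_[X,1]; return q[:2]/q[2]
def onz(n,uv,z):
    H=P[n][:,[0,1,3]].copy(); H[:,2]+=P[n][:,2]*z
    q=np.linalg.solve(H,np.r_[uv,1]); return q[:2]/q[2]
def cr(x,y,s,ox,oy): return np.array([(x+.5)/s-.5+ox,(y+.5)/s-.5+oy])
E
python3 - <<'E'
from h import *
np.set_printoptions(precision=4,suppress=True)
k=6.6667
A=lambda x,y:cr(x,y,k,155,215); B=lambda x,y:cr(x,y,5,130,140)
print("short lid",tri(A(184,140),B(255,139)))
print("tall lid",tri(A(632,274),B(191,500)))
print("short bottom z0 side",onz("side",A(195,312),0),"lid z.058 top",onz("top",B(255,139),.058))
print("tall lid top z.072",onz("top",B(191,500),.072))
T=lambda x,y:cr(x,y,k,375,215); S=lambda x,y:cr(x-400,y,k,350,165)
print("ring top",tri(S(602,166),T(216.5,190)), onz("top",T(216.5,190),.018),onz("side",S(602,166),.018))
print("plate corners",[onz("top",T(*p),.003) for p in((137,70),(342,152),(280,322),(74,240))])
for p in((116,71),(194,295)): print("turq",onz("top",B(*p),.06))
print("box edge",onz("top",(140,115),.0),onz("top",(105,72),.15),onz("top",(125,208),0))
print("bottle",onz("top",(188,128),.0),onz("top",(265,110),.05))
print("seated",onz("top",(306,199),.075),"brown",onz("top",(347,199),.06))
E
```

```text
short lid (array([0.6242, 0.2502, 0.0561]), [array([0.2, 0.1]), array([-0.2, -0.3])])
tall lid (array([0.4431, 0.2661, 0.0701]), [array([0.2, 0. ]), array([-0.1, -0.2])])
short bottom z0 side [0.6231 0.2529] lid z.058 top [0.623  0.2494]
tall lid top z.072 [0.4424 0.2653]
ring top (array([ 0.4549, -0.3164,  0.0161]), [array([0.2, 0. ]), array([-0.1, -0.2])]) [ 0.4541 -0.3161] [ 0.4532 -0.3115]
plate corners [array([ 0.5011, -0.2915]), array([ 0.4715, -0.3688]), array([ 0.4066, -0.3431]), array([ 0.4356, -0.2661])]
turq [0.6554 0.3195]
turq [0.5435 0.2735]
box edge [0.7801 0.3788] [0.8224 0.4185] [0.5286 0.3974]
bottle [0.7473 0.2498] [0.7817 0.0464]
seated [ 0.5477 -0.0591] brown [ 0.5534 -0.1599]
```

Candidates: the white cans are at top-view (181,168), (168,240) and (306,199, in a holder), and the turquoise ones at (154,155) and (169,200). In the enlarged crop, (181,168) is the narrowest white can (15.6 px against 17.6 px). Its lid triangulates to 56 mm against 70 mm for (168,240), so (181,168) is the short capacitor. The empty holder is at top (405,244), side (380,190).

I'll move towards it, shifting in y first to stay clear of the grey box.

{"name": "carry_out", "arguments": {"deltas": [[1, -3, 0, 0, 0, -0.084, 0.2], [1, -3, 0, 0, 0, -0.084, 0.2], [1, -3, 0, 0, 0, -0.084, 0.2], [1, -3, 0, 0, 0, -0.084, 0.2], [1, -3, 0, 0, 0, -0.084, 0.2], [1, -3, 0, 0, 0, -0.084, 0.2], [1, -3, 0, 0, 0, -0.084, 0.2], [1, -3, 0, 0, 0, -0.084, 0.2]]}}

```text
clock: 0.9
eef_pos: [0.3255, 0.2509, 0.2311]
eef_rot: [0.539, 0.842, -0.0, -0.0]
ft_force: [0.4, -0.7, -0.1]
gripper_width: 0.801
```

{"name": "carry_out", "arguments": {"deltas": [[4, 0, 0, 0, 0, 0, 0.2], [4, 0, 0, 0, 0, 0, 0.2], [4, 0, 0, 0, 0, 0, 0.2], [4, 0, 0, 0, 0, 0, 0.2], [4, 0, 0, 0, 0, 0, 0.2], [4, 0, 0, 0, 0, 0, 0.2], [4, 0, 0, 0, 0, 0, 0.2], [0, 0, 0, 0, 0, 0, 0.2]]}}

```text
clock: 1.7
eef_pos: [0.6095, 0.2512, 0.2289]
eef_rot: [0.539, 0.843, -0.0, 0.0]
ft_force: [0.3, 1.1, -0.0]
gripper_width: 0.805
```

{"name": "carry_out", "arguments": {"deltas": [[1.4, -0.1, -3, 0, 0, 0, 0.2], [0, 0, -4, 0, 0, 0, 0.2], [0, 0, -4, 0, 0, 0, 0.2], [0, 0, -2, 0, 0, 0, 0.2], [0, 0, 0, 0, 0, 0, 0.2]]}}

```text
clock: 2.2
eef_pos: [0.6157, 0.2503, 0.097]
eef_rot: [0.537, 0.843, -0.003, -0.003]
ft_force: [-0.7, 0.4, -0.1]
gripper_width: 0.794
```

Run:
```python
from cell import robot,cams
import cv2,numpy as np
s=cams.camera("side")[:,:,::-1];t=cams.camera("top")[:,:,::-1]
print(robot.state()["eef_pos"])
cv2.imwrite("pics/d.png",np.hstack([cv2.resize(s[150:300,120:270],(400,400)),cv2.resize(t[100:250,110:260],(400,400))]))
```

```text
[0.61906985 0.25123465 0.10157002]
```

View pics/d.png

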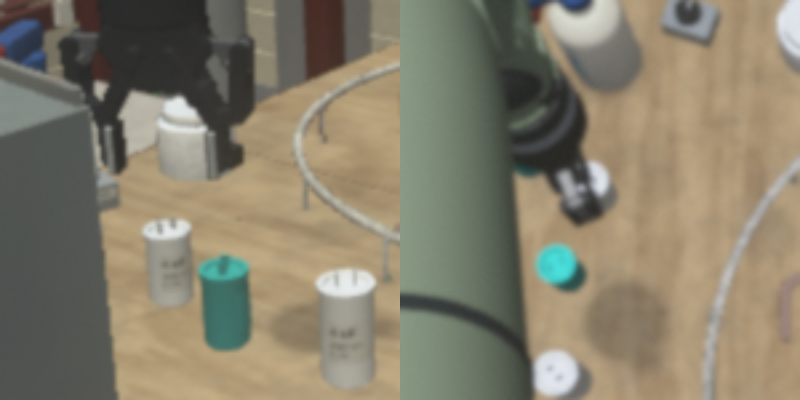

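The side view shows the open fingers (crop tips at about (115,170) and (225,165)) straddling above the short can (168,228). The neighbours are clear. I'll trim x and descend.

{"name": "carry_out", "arguments": {"deltas": [[0.3, -0.1, 0, 0, 0, 0, 0.2], [0, 0, 0, 0, 0, 0, 0.2]]}}

```text
clock: 2.5
eef_pos: [0.6242, 0.2504, 0.1035]
eef_rot: [0.538, 0.843, 0.001, 0.001]
ft_force: [0.1, 0.0, -0.2]
gripper_width: 0.802
```

Run:
```python
from cell import robot
from h import *
e=robot.state()["eef_pos"]
print(e,robot.state()["eef_rot"],proj("side",e),proj("top",e))
```

```text
[0.62424702 0.25043222 0.10346919] [0.53750814 0.84325637 0.00138508 0.0013288 ] [180.62855857 213.72421008] [176.11582231 161.53298075]
```

{"name": "carry_out", "arguments": {"deltas": [[0, 0, -3, 0, 0, 0, 0.2], [0, 0, -3, 0, 0, 0, 0.2], [0, 0, -1.5, 0, 0, 0, 0.2], [0, 0, -0.7, 0, 0, 0, 0.2], [0, 0, 0, 0, 0, 0, 0.2], [0, 0, 0, 0, 0, 0, 0.2]]}}

```text
clock: 3.1
eef_pos: [0.6236, 0.2505, 0.0206]
eef_rot: [0.537, 0.843, 0.001, 0.001]
ft_force: [0.3, 1.7, 0.4]
gripper_width: 0.799
```

Run:
```python
from cell import robot,cams
import cv2,numpy as np
s=cams.camera("side")[:,:,::-1]
print(robot.state()["eef_pos"],robot.state()["ft_force"])
cv2.imwrite("pics/e.png",cv2.resize(s[190:290,130:270],(784,560),interpolation=cv2.INTER_CUBIC))
```

```text
[0.62380187 0.2505235  0.02088798] [ 0.07045227 -0.33270368 -0.00765954]
```

View pics/e.png

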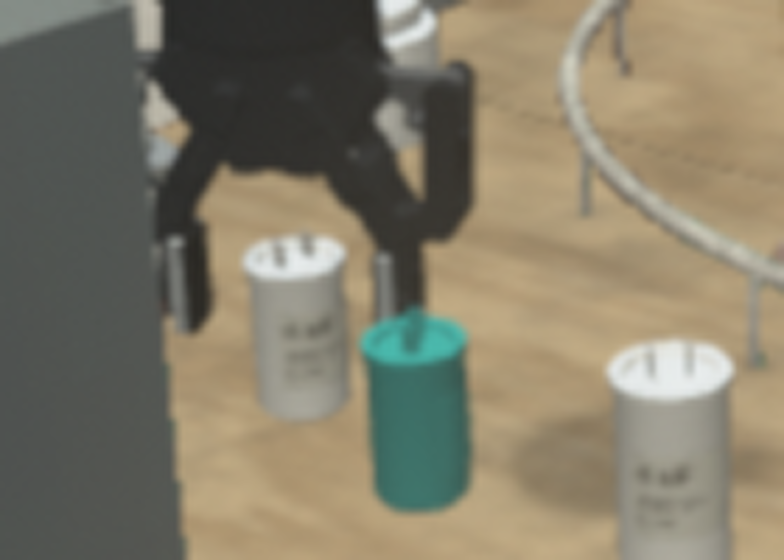

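Pads straddle the short can (crop lid (295,258), pads at (178,280) and (384,285)). Closing now.

{"name": "carry_out", "arguments": {"deltas": [[0, 0, 0, 0, 0, 0, 0.4], [0, 0, 0, 0, 0, 0, 0.55], [0, 0, 0, 0, 0, 0, 0.7], [0, 0, 0, 0, 0, 0, 0.9], [0, 0, 0, 0, 0, 0, 0.9], [0, 0, 0, 0, 0, 0, 0.9], [0, 0, 0, 0, 0, 0, 0.9]]}}

```text
clock: 3.85
eef_pos: [0.6233, 0.2504, 0.0203]
eef_rot: [0.537, 0.843, 0.001, 0.001]
ft_force: [-0.1, -0.2, 6.0]
gripper_width: 0.403
```

{"name": "carry_out", "arguments": {"deltas": [[0, 0, 1, 0, 0, 0, 0.9], [0, 0, 2, 0, 0, 0, 0.9], [0, 0, 3, 0, 0, 0, 0.9], [0, 0, 3, 0, 0, 0, 0.9], [0, 0, 3, 0, 0, 0, 0.9], [0, 0, 3, 0, 0, 0, 0.9], [0, 0, 3, 0, 0, 0, 0.9], [0, 0, 0, 0, 0, 0, 0.9]]}}

```text
clock: 4.65
eef_pos: [0.6249, 0.2509, 0.2047]
eef_rot: [0.537, 0.843, 0.003, 0.003]
ft_force: [0.8, -0.0, 0.1]
gripper_width: 0.404
```

Run:
```python
from cell import robot,cams
import cv2,numpy as np
s=cams.camera("side")[:,:,::-1]
print(robot.state()["eef_pos"],robot.state()["ft_force"])
cv2.imwrite("pics/f.png",cv2.resize(s[90:290,110:310],(600,600),interpolation=cv2.INTER_CUBIC))
```

```text
[0.62383556 0.25057277 0.20200834] [ 0.37409231 -0.61626565 -2.22309395]
```

View pics/f.png

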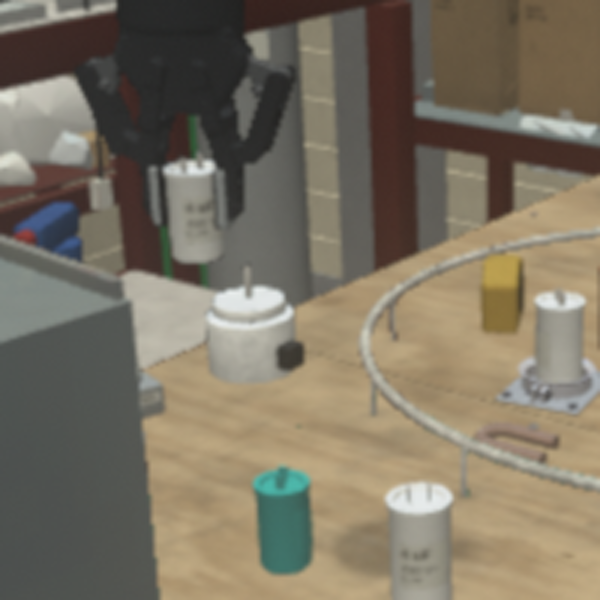

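Held upright, width 0.40 (≈34 mm), underside about 0.18 m. Carrying over the hoop and the seated can (0.083 m high).

{"name": "carry_out", "arguments": {"deltas": [[-1, -2, 0, 0, 0, 0, 0.9], [-1, -3, 0, 0, 0, 0, 0.9], [-1, -3.5, 0, 0, 0, 0, 0.9], [-1, -3.5, 0, 0, 0, 0, 0.9], [-1, -3.5, 0, 0, 0, 0, 0.9], [-1, -3.5, 0, 0, 0, 0, 0.9], [-1, -3.5, 0, 0, 0, 0, 0.9], [-1, -3.5, 0, 0, 0, 0, 0.9]]}}

```text
clock: 5.5
eef_pos: [0.5408, -0.011, 0.1977]
eef_rot: [0.537, 0.843, -0.001, -0.001]
ft_force: [0.8, 0.8, -0.7]
gripper_width: 0.401
```

{"name": "carry_out", "arguments": {"deltas": [[-1, -3.5, 0, 0, 0, 0, 0.9], [-1, -3.5, 0, 0, 0, 0, 0.9], [-1, -3.5, 0, 0, 0, 0, 0.9], [-1, -3.5, 0, 0, 0, 0, 0.9], [-1, -3.5, 0, 0, 0, 0, 0.9], [-1, -3.5, 0, 0, 0, 0, 0.9], [-1, -3.5, 0, 0, 0, 0, 0.9], [-1, -3, 0, 0, 0, 0, 0.9]]}}

```text
clock: 6.3
eef_pos: [0.461, -0.2859, 0.1978]
eef_rot: [0.538, 0.843, 0.0, -0.001]
ft_force: [0.4, 0.4, -0.9]
gripper_width: 0.398
```

{"name": "carry_out", "arguments": {"deltas": [[-1, -2.6, 0, 0, 0, 0, 0.9], [0, 0, 0, 0, 0, 0, 0.9], [0, 0, 0, 0, 0, 0, 0.9], [0, 0, 0, 0, 0, 0, 0.9]]}}

```text
clock: 6.7
eef_pos: [0.4523, -0.3096, 0.1985]
eef_rot: [0.537, 0.844, 0.0, -0.001]
ft_force: [0.3, 0.2, -0.4]
gripper_width: 0.402
```

{"name": "carry_out", "arguments": {"deltas": [[0.2, -0.6, -2, 0, 0, 0, 0.9], [0, 0, -3, 0, 0, 0, 0.9], [0, 0, -3, 0, 0, 0, 0.9], [0, 0, -3, 0, 0, 0, 0.9], [0, 0, -0.5, 0, 0, 0, 0.9], [0, 0, 0, 0, 0, 0, 0.9], [0, 0, 0, 0, 0, 0, 0.9]]}}

```text
clock: 7.4
eef_pos: [0.4555, -0.317, 0.0856]
eef_rot: [0.537, 0.844, -0.0, 0.001]
ft_force: [0.2, -0.2, -1.2]
gripper_width: 0.397
```

Run:
```python
from cell import robot,cams
from h import *
s=cams.camera("side")[:,:,::-1];t=cams.camera("top")[:,:,::-1]
e=robot.state()["eef_pos"];print(e,proj("side",e),proj("top",e))
cv2.imwrite("pics/g.png",np.hstack([cv2.resize(s[130:220,330:420],(400,400),interpolation=cv2.INTER_CUBIC),cv2.resize(t[200:290,360:450],(400,400),interpolation=cv2.INTER_CUBIC)]))
```

```text
[ 0.45571706 -0.3175328   0.08602132] [381.62656855 164.21314397] [416.26319119 239.24378635]
```

View pics/g.png

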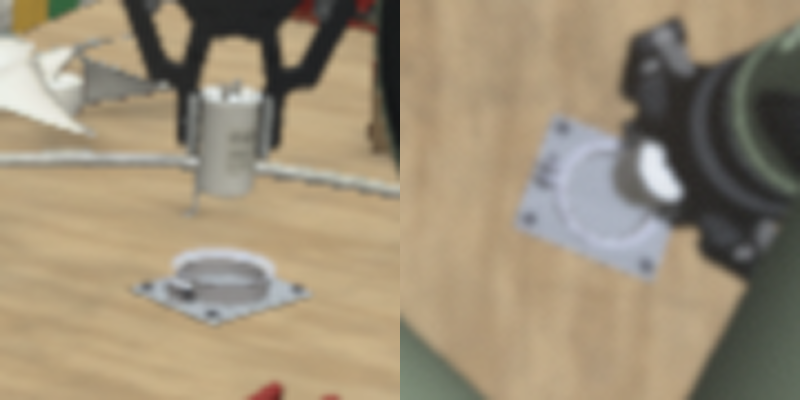

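Run:
```python
from h import *
k=400/90
for z in(.018,.0655,.1235,.131):
    for n,o in(("side",(330,130)),("top",(360,200))):
        for c in((.454,-.316),(.4557,-.3175)):
            p=proj(n,np.r_[c,z]); print(z,n,c,np.round((p-o+.5)*k-.5,1))
print(onz("side",cr(225.5,183,k,330,130),.0655),onz("side",cr(233,95,k,330,130),.1235),onz("top",cr(258,170,k,360,200),.1235))
```

```text
0.018 side (0.454, -0.316) [225.3 263.6]
0.018 side (0.4557, -0.3175) [223.8 262.4]
0.018 top (0.454, -0.316) [210.7 193.3]
0.018 top (0.4557, -0.3175) [213.3 190.3]
0.0655 side (0.454, -0.316) [230.5 188.1]
0.0655 side (0.4557, -0.3175) [228.9 187. ]
0.0655 top (0.454, -0.316) [236.9 183.7]
0.0655 top (0.4557, -0.3175) [239.6 180.6]
0.1235 side (0.454, -0.316) [237.   93.4]
0.1235 side (0.4557, -0.3175) [235.4  92.3]
0.1235 top (0.454, -0.316) [272.3 170.8]
0.1235 top (0.4557, -0.3175) [275.1 167.5]
0.131 side (0.454, -0.316) [237.8  80.9]
0.131 side (0.4557, -0.3175) [236.2  79.9]
0.131 top (0.454, -0.316) [277.1 169. ]
0.131 top (0.4557, -0.3175) [280.  165.7]
[ 0.46054796 -0.32329049] [ 0.45448236 -0.31154202] [ 0.45423343 -0.30875429]
```

Run:
```python
import cv2
from cell import cams
s=cams.camera("side")[:,:,::-1]
cv2.imwrite("pics/i.png",cv2.resize(s[140:200,350:410],(600,600),interpolation=cv2.INTER_CUBIC))
```

```text
(no output)
```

View pics/i.png

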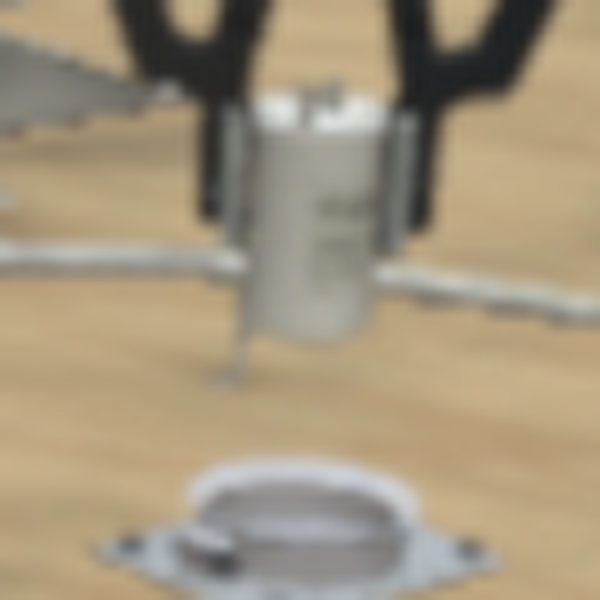

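The side crop shows the can upright (lid centre (319,112), bottom (306,320)) over the ring (lip centre (304,500)), about 2.5 mm too far in +x. I'll trim that and lower it.

{"name": "carry_out", "arguments": {"deltas": [[-0.3, 0.1, -1, 0, 0, 0, 0.9], [0, 0, -1.5, 0, 0, 0, 0.9], [0, 0, -1.5, 0, 0, 0, 0.9], [0, 0, -1, 0, 0, 0, 0.9], [0, 0, -0.5, 0, 0, 0, 0.9], [0, 0, 0, 0, 0, 0, 0.9], [0, 0, 0, 0, 0, 0, 0.9]]}}

```text
clock: 8.25
eef_pos: [0.4518, -0.3161, 0.0296]
eef_rot: [0.537, 0.843, -0.0, 0.0]
ft_force: [0.4, -1.3, -1.0]
gripper_width: 0.399
```

Run:
```python
import cv2
from cell import cams,robot
s=cams.camera("side")[:,:,::-1]
e=robot.state();print(e["eef_pos"],e["ft_force"])
cv2.imwrite("pics/j.png",cv2.resize(s[150:210,350:410],(600,600),interpolation=cv2.INTER_CUBIC))
```

```text
[ 0.45194214 -0.316207    0.02982343] [-0.37653854  0.75886124 -0.30274255]
```

View pics/j.png

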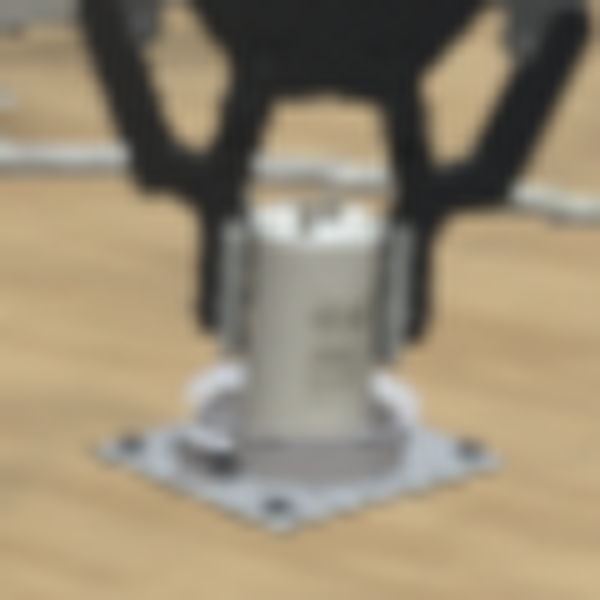

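The can is inside the ring (edges 247 and 378, lip 188–418), near centre. Lowering the last 6 mm slowly.

{"name": "carry_out", "arguments": {"deltas": [[0.1, 0, -0.2, 0, 0, 0, 0.9], [0, 0, -0.2, 0, 0, 0, 0.9], [0, 0, -0.1, 0, 0, 0, 0.9], [0, 0, -0.1, 0, 0, 0, 0.9], [0, 0, 0, 0, 0, 0, 0.9], [0, 0, 0, 0, 0, 0, 0.9]]}}

```text
clock: 8.9
eef_pos: [0.4526, -0.3158, 0.0233]
eef_rot: [0.537, 0.843, 0.0, 0.0]
ft_force: [-0.2, 1.2, 0.4]
gripper_width: 0.398
```

{"name": "carry_out", "arguments": {"deltas": [[0, 0, -0.1, 0, 0, 0, 0.9], [0, 0, 0, 0, 0, 0, 0.9], [0, 0, 0, 0, 0, 0, 0.9]]}}

```text
clock: 9.2
eef_pos: [0.4526, -0.3159, 0.0233]
eef_rot: [0.537, 0.843, -0.0, 0.0]
ft_force: [-2.8, 2.5, 9.9]
gripper_width: 0.4
```

Contact with the floor (10 N upward). Opening gradually, then rising.

{"name": "carry_out", "arguments": {"deltas": [[0, 0, 0.1, 0, 0, 0, 0.5], [0, 0, 0, 0, 0, 0, 0.45], [0, 0, 0, 0, 0, 0, 0.35], [0, 0, 0, 0, 0, 0, 0.2], [0, 0, 0, 0, 0, 0, 0.2], [0, 0, 0, 0, 0, 0, 0.2]]}}

```text
clock: 9.8
eef_pos: [0.4525, -0.3158, 0.0232]
eef_rot: [0.537, 0.843, 0.0, -0.0]
ft_force: [-0.2, -0.0, 0.2]
gripper_width: 0.8
```

{"name": "carry_out", "arguments": {"deltas": [[0, 0, 1, 0, 0, 0, 0.2], [0, 0, 2, 0, 0, 0, 0.2], [0, 0, 3, 0, 0, 0, 0.2], [0, 0, 3, 0, 0, 0, 0.2], [0, 0, 3, 0, 0, 0, 0.2], [0, 0, 3, 0, 0, 0, 0.2], [0, 0, 3, 0, 0, 0, 0.2], [0, 0, 0, 0, 0, 0, 0.2]]}}

```text
clock: 10.6
eef_pos: [0.4546, -0.3177, 0.2085]
eef_rot: [0.537, 0.843, -0.001, 0.004]
ft_force: [0.1, -0.7, -0.3]
gripper_width: 0.799
```

{"name": "carry_out", "arguments": {"deltas": [[0, 3, 0, 0, 0, 0, 0.2], [-1, 3, 0, 0, 0, 0, 0.2], [-1, 3, 0, 0, 0, 0, 0.2], [-1, 3, 0, 0, 0, 0, 0.2], [-1, 3, 0, 0, 0, 0, 0.2], [-1, 3, 0, 0, 0, 0, 0.2], [-1, 2, 0, 0, 0, 0, 0.2], [0, 0, 0, 0, 0, 0, 0.2]]}}

```text
clock: 11.4
eef_pos: [0.3905, -0.1134, 0.203]
eef_rot: [0.536, 0.844, 0.0, -0.001]
ft_force: [0.4, -0.0, 0.4]
gripper_width: 0.798
```

Run:
```python
from cell import robot,cams
from h import *
s=cams.camera("side")[:,:,::-1];t=cams.camera("top")[:,:,::-1]
e=robot.state();print(e["clock"],e["eef_pos"],e["ft_force"])
cv2.imwrite("pics/k0.png",s)
cv2.imwrite("pics/k1.png",t)
cv2.imwrite("pics/k.png",np.hstack([cv2.resize(s[150:210,350:410],(400,400),interpolation=cv2.INTER_CUBIC),cv2.resize(t[215:275,375:435],(400,400),interpolation=cv2.INTER_CUBIC)]))
```

```text
11.5 [ 0.39275793 -0.11588969  0.20349024] [-0.14983606  0.49830454 -0.06056771]
```

View pics/k.png

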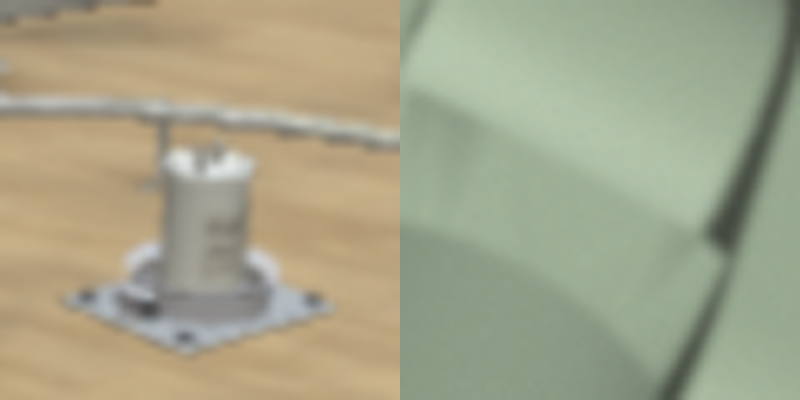

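View pics/k0.png

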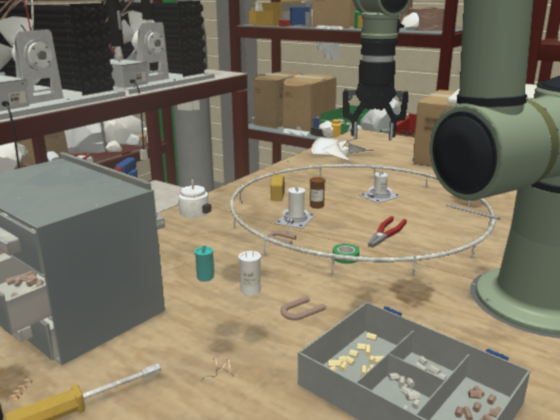

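View pics/k1.png

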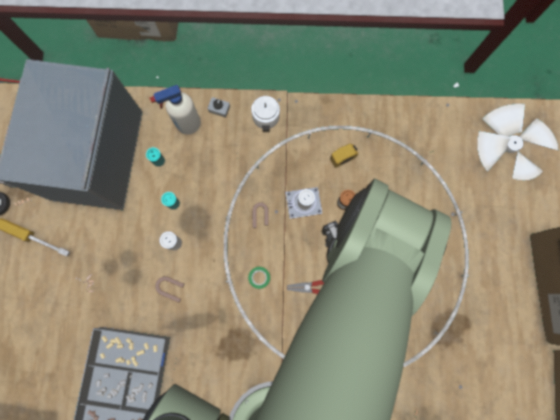

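The side view shows the can standing in the ring, and both tall cans look unmoved. The arm blocks the top view of the ring, so I'll move it aside and check.

{"name": "carry_out", "arguments": {"deltas": [[0, 3, 0, 0, 0, 0, 0.2], [0, 3, 0, 0, 0, 0, 0.2], [0, 3, 0, 0, 0, 0, 0.2], [0, 3, 0, 0, 0, 0, 0.2], [0, 3, 0, 0, 0, 0, 0.2], [0, 3, 0, 0, 0, 0, 0.2], [0, 2, 0, 0, 0, 0, 0.2], [0, 0, 0, 0, 0, 0, 0.2]]}}

```text
clock: 12.3
eef_pos: [0.3935, 0.0852, 0.2033]
eef_rot: [0.536, 0.844, 0.0, 0.0]
ft_force: [0.0, -1.4, -0.3]
gripper_width: 0.798
```

Run:
```python
from cell import robot,cams
from h import *
t=cams.camera("top")[:,:,::-1]
cv2.imwrite("pics/l.png",cv2.resize(t[215:275,375:435],(600,600),interpolation=cv2.INTER_CUBIC))
for z in (.003,.018,.061):
  p=proj("top",np.array([.454,-.316,z])); print(z,(p-[375,215]+.5)*10-.5)
```

```text
0.003 [307.12540285 291.98616672]
0.018 [324.71587985 285.55675226]
0.061 [377.8751496  266.12675172]
```

View pics/l.png

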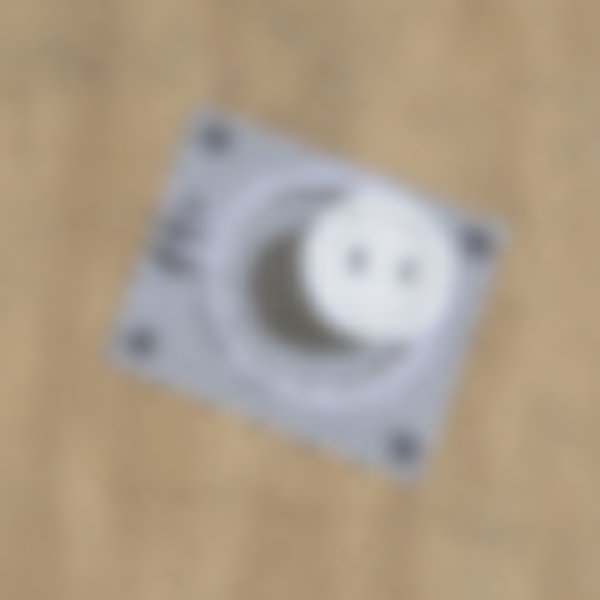

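The top crop shows the lid centre at (378,266), where a centred, upright can would be expected at (378,266). Handing in.

```bash
python3 -c "
from cell import job,robot
print(job.sign_off(),robot.state()['clock'])"
```

```text
the job is handed in; nothing more can be done
the job is handed in; nothing more can be done
```

The short capacitor now stands upright, terminals up, on the floor of the empty clamp-ring holder. I gripped it across the can, carried it over the hoop and lowered it until I felt light floor contact of about 10 N. Then I let go and moved the arm clear. The job was handed in at about 12.4 s of the 35 s allowed; sign-off gave no verdict.

- **Placement:** in the last top view, the lid centre is within about 0.1 px of where a centred, upright can would appear, so within about 1 mm. The side view shows it upright inside the ring. At release, the tool height matched the can's underside resting on the holder floor to about 1 mm.
- **The tall capacitors:** both look upright and unmoved by eye, in pictures taken after the release; I did not measure their positions again. The turquoise and brown look-alikes were not touched.
- **Small disagreement:** just before lowering, the side and top views differed by about 2 mm on the can's sideways position. I corrected for it, and it is well inside the 12 mm allowed.

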